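Free the sagging gate bolt and hold the guard gate ajar

ROBOT

A 7-joint arm with a two-finger parallel gripper is mounted at the origin on the work surface. World frame = base frame: x ahead of the robot, y to its left, z up, the work surface at z = 0. Lengths are in m, angles in rad, forces in N, time in s.
With the tool pointing down it reaches from about 0.4 to 0.925 m from the base axis. Payload 4.1 kg.
Tool frame: the origin (TCP) lies at the very end of the fingers, on their centre line; the grasp point (between the pads) lies robot.grip_depth behind it (robot.grip_depth is the distance from the TCP to the grasp point, in m); z points along the fingers, y is the line along which they close (so a half turn about z gives the same grasp; the last joint's range is limited). The gripper opens to 85 mm and grips with 20 to 120 N. Pads are 22 mm wide; open, the fingers measure 114 mm over their backs; the gripper's body (76 mm by 85 mm) begins 54 mm behind the grasp point. The pads swing forward as they close: fully open they stand 13 mm farther back than shut.
Start: joints at [1.054, 0.398, 0.045, 1.537, -0.019, 1.207, -0.051], TCP at [0.264, -0.594, 0.231] pointing down, gripper open.
Joint ranges: [-2.82, 2.82], [-0.49, 2.23], [-1.37, 1.46], [0, 2.46], [-1.36, 4.5], [0.23, 2], [-2.94, 2.94]. Speed limits (rad/s): [2.57, 2.57, 3.14, 3.14, 3.14, 3.14, 3.14].

INTERFACE

Orientations are given as a rotation vector (axis times angle).
In Python, from station import robot, solve_ik, get_state, optics, ticket gives the robot as it stands. Calls block until the motion is done:
- robot.goto(position, orientation): joint-space move of the TCP to a pose.
- robot.move_linear(position, attitude=None, max_speed=0.15): straight line of the TCP; attitude=None keeps the orientation; max_speed is the mean speed in m/s.
- robot.goto_joints(angles): joint-space move.
- robot.grip(opening): opening from 0.0 (shut) to 1.0 (fully open); the grip force is fixed at half the most; returns when the fingers have stopped.
- robot.wait(seconds).
- solve_ik(position, orientation): joint angles nearest the present ones, or None.
- get_state(): the state.
- optics.get_image(name): name is "side" or "top" or "wrist"; returns a dict with "img" (480x640x3 uint8, red, green, blue), "fov_y" (degrees; the focal length in pixels is half the picture's height over the tangent of half this angle, whatever the lens; pixels are square), "cx", "cy" (the principal point, pixels), "T" (4x4, takes a point from camera to world coordinates); the wrist camera has in their place "hand_eye" (4x4, takes a point from camera to tool coordinates, whose origin is the TCP and whose axes are the flange's). Camera axes: x right, y up, looking along -z (the intrinsics and any distortion apply to the point x, -y, -z); pixel columns grow to the right and rows downward; lengths in m; the calibration is good to about 2 mm. A picture is of the moment at which its call begins: read the wrist's pose just before it. There is no depth.
A pose or a line that the arm cannot do raises robot.MotionError and nothing moves.
- ticket.job_done(): hands the job in; it is judged then, once.
The state is a dict: "time": time; "joints": joint angles; "qd": joint speeds; "joint_efforts": joint torques, N m; "tcp_pos": TCP position; "tool_rot": TCP orientation; "contact_force": force on the tool from outside, world axes, zero at the start; "ft_torque": the same for the moment, N m; "finger_gap": opening from 0.0 (shut) to 1.0 (fully open); "finger_force": force on a finger pad.
Only numpy, scipy, OpenCV 4.12 (cv2) and the standard library are available. Lean on these libraries where they do the work, as an engineer would, in place of code of your own. Each camera call takes 0.05 s, during which the arm holds its last target. There are 200 camera calls.

TASK

Let someone get at the heating mantle: the sagging bolt on top of the guard cage's gate is caught behind the bent-up lip of its keeper, so lift the bolt by its red knob and, keeping it lifted, pull it back along the gate until it is clear of the keeper. Then pull the gate open towards you until its free edge stands about 10 cm from where it was when shut, and finish while still gripping it there, since its spring shuts it when let go. Leave the wash bottle, the jar and the beaker where they stand.

Things in the scene. Friction and masses are not known exactly. Their poses are not given: they have to be found in the camera images.
- bolt_knob (a point): Middle of the bolt's red upright knob, 22 mm across, 44 mm tall, on a 10 mm stem; the rod's axis is 58 mm below. At the start this point is 230 mm above the bench and 205 mm from the hinge axis (155 mm fully drawn). Gate rail top: 150 mm high; two steel guide loops, 62 mm either side of the knob's start along the rod, top 207 mm. Nothing else is near. The bolt weighs about 0.25 kg.
- bolt_toe (a point): Middle of the underside of the bolt's steel toe, a stub 10 mm long along the rod, 11 mm wide, hanging from the rod's free tip to 14 mm below the 12 mm rod. It starts in the keeper, 14 mm centre to centre beyond the lip, and is 100 mm from the knob's axis along the rod.
- keeper_lip (a point): Middle of the top edge of the keeper's bent-up brass lip, 164 mm above the bench, 6 mm thick along the rod. The keeper is on the fixed post by the gate's free edge. It also has a strap 40 mm long and 202 mm high on the robot's side of the rod: the gate cannot swing until the rod's tip is drawn out from behind it, about 25 mm of draw.
- gate_hinge (a point): Point on the gate's upright hinge axis, 150 mm above the bench. The gate (aluminium frame, clear pane, 20 mm thick) reaches 280 mm from here to its free edge. Seen from the robot the hinge is at the right (-y) end, the keeper at the left (+y). Rod, knob and this axis lie in the gate's middle plane: the bolt is drawn level from the knob towards this point.
- gate_edge (a point): Top of the gate's free edge (end of the stile), 150 mm above the bench, 280 mm from the hinge axis.
- gate (a joint): Opening angle of the gate, rad: 0 shut, grows as the free edge swings towards the robot (anticlockwise from above), up to 1.3. A free edge 10 cm out is 0.36 rad. A closing spring of about 0.8 N m at that angle (about 5 N at the knob) pulls it shut.
- bolt (a joint): How far the bolt is drawn along the gate towards the hinge, m: 0 home, 0.05 fully drawn. It stays where it is put (friction 1.5 N). Unlifted it can move only about 6 mm before its toe meets the lip.
- bolt_lift (a joint): How far the bolt is lifted in its worn, tall guide loops, m: 0 sagging (it drops back by its weight), 0.02 at the top of the loops. The toe clears the lip above 0.012.
- wash_bottle: White wash bottle with a blue cap, 64 mm across, 140 mm tall, standing loose; origin at the middle of its foot, z up. Leave it alone.
- amber_jar: Amber glass jar with a white cap, 64 mm across, 90 mm tall, standing loose; origin at the middle of its foot. Leave it alone.
- beaker: White beaker, 68 mm across, 85 mm tall, standing loose; origin at the middle of its foot. Leave it alone.

How it is judged:
By the outcome, as a careful person would: the job done as asked, in the order asked, and still so for the second after the job is handed in, while the arm keeps its last pose, push and grip.
It also fails if it takes over 32 s, if anything falls off the work surface, if the arm or the gripper's body presses on something with over 40 N, if the wrist force passes 120 N, or if a joint passes its speed limit or range.

## Working session

There is one attempt and no reset: what is moved stays moved. The work goes in short steps, each a Python script; the robot and the scene stay as the last script left them, time stands still between calls to the robot, and variables do not carry over. Pictures are saved under pics/ and viewed, at most 10 in all, crops included, and the job is handed in when it is done.

```bash
ls; mkdir -p pics; python3 - <<'E'
from station import robot, get_state, optics
import cv2, numpy as np
s=get_state(); print({k:np.round(v,3) if not isinstance(v,dict) else v for k,v in s.items()}, robot.grip_depth)
for n in ("side","top","wrist"):
    d=optics.get_image(n); cv2.imwrite(f"pics/{n}0.png",d["img"][:,:,::-1])
    print(n,{k:(np.round(v,4).tolist() if k!='img' else 0) for k,v in d.items()})
E
```

```text
pics
{'time': np.float64(0.0), 'joints': array([ 1.054,  0.399,  0.045,  1.538, -0.019,  1.207, -0.051]), 'qd': array([ 0.001, -0.   ,  0.   , -0.   , -0.   ,  0.001, -0.001]), 'joint_efforts': array([ 0.0000e+00, -4.7513e+01,  1.3640e+00, -2.5422e+01,  1.2000e-02,
        9.0000e-03,  0.0000e+00]), 'tcp_pos': array([ 0.263, -0.594,  0.23 ]), 'tool_rot': array([-3.071e+00, -6.510e-01,  1.000e-03]), 'contact_force': array([-0.248, -0.048, -0.41 ]), 'ft_torque': array([ 0.043, -0.061, -0.015]), 'finger_force': np.float64(0.0), 'finger_gap': np.float64(0.999)} 0.0187
side {'img': 0, 'fov_y': 53.6997, 'cx': 324.1542, 'cy': 235.6508, 'T': [[0.9987, 0.0258, -0.0444, 0.4892], [-0.0498, 0.6995, -0.7129, -0.6286], [0.0127, 0.7142, 0.6998, 0.8236], [0.0, 0.0, 0.0, 1.0]]}
top {'img': 0, 'fov_y': 50.0619, 'cx': 318.8625, 'cy': 251.5979, 'T': [[-0.0163, 0.9925, -0.121, 0.4144], [-0.9999, -0.0165, -0.0009, 0.0596], [-0.0029, 0.121, 0.9927, 1.075], [0.0, 0.0, 0.0, 1.0]]}
wrist {'img': 0, 'fov_y': 61.8342, 'cx': 317.8199, 'cy': 237.2683, 'hand_eye': [[-0.0004, 0.965, 0.2621, 0.0665], [1.0, 0.0003, 0.0002, 0.0001], [0.0001, 0.2621, -0.965, -0.1423], [0.0, 0.0, 0.0, 1.0]]}
```

View pics/side0.png

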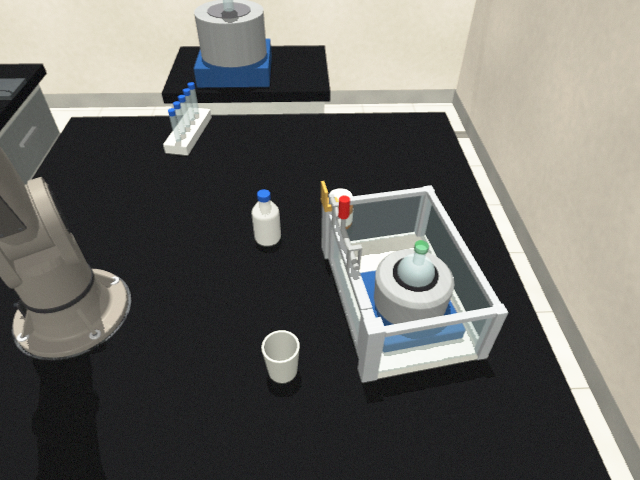

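View pics/top0.png

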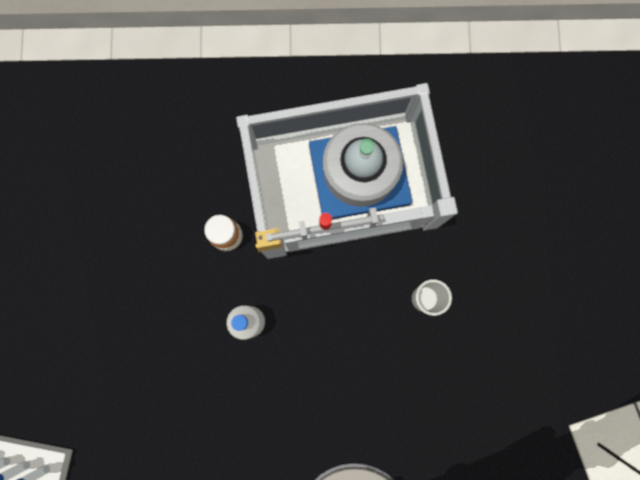

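The side view shows the red knob at (344,207). The top view shows the knob at (326,221), the keeper near (268,238), the loops near (304,230) and (376,216), and the hinge post near (445,208). The loose items are the jar (223,232), bottle (245,322) and beaker (433,298).

```bash
cat > h.py <<'E'
from station import robot, get_state, optics, solve_ik, ticket
import cv2, numpy as np
from scipy.spatial.transform import Rotation as R
def cam(n):
    s=get_state(); d=optics.get_image(n)
    if "T" not in d:
        W=np.eye(4); W[:3,:3]=R.from_rotvec(s["tool_rot"]).as_matrix(); W[:3,3]=s["tcp_pos"]; d["T"]=W@d["hand_eye"]
    return d
def ray(d,u,v):
    f=240/np.tan(np.radians(d["fov_y"]/2)); r=d["T"][:3,:3]@[(u-d["cx"])/f,-(v-d["cy"])/f,-1.]
    return d["T"][:3,3],r/np.linalg.norm(r)
def onz(d,u,v,z):
    o,r=ray(d,u,v); return o+r*(z-o[2])/r[2]
def tri(A):
    M=sum(np.eye(3)-np.outer(r,r) for o,r in A); b=sum((np.eye(3)-np.outer(r,r))@o for o,r in A)
    return np.linalg.solve(M,b)
def red(d):
    i=d["img"].astype(int); m=((i[...,0]>130)&(i[...,1]<70)&(i[...,2]<70)).astype(np.uint8)
    n,l,st,c=cv2.connectedComponentsWithStats(m); k=1+st[1:,4].argmax(); return c[k],st[k]
E
python3 - <<'E'
from h import *
t=cam("top"); s=cam("side")
(a,sa),(b,sb)=red(t),red(s); print(a,sa,b,sb)
print("knob",tri([ray(t,*a),ray(s,*b)]),"top@z.245",onz(t,*a,.245),"side@.23",onz(s,*b,.23))
c=cv2.resize(t["img"][180:270,230:470],(800,300),interpolation=cv2.INTER_CUBIC); cv2.imwrite("pics/c1.png",c[:,:,::-1])
for u,v in((304,230),(376,216)): print(onz(t,u,v,.207))
E
```

```text
[324.88461538 225.23076923] [321 223  10   6  26] [343.66981132 207.33962264] [338 196  12  23 212]
knob [0.56450649 0.04976595 0.23106328] top@z.245 [0.55884696 0.04982414 0.245     ] side@.23 [0.56785829 0.05172181 0.23      ]
[0.55779443 0.08523385 0.207     ]
[ 0.58003759 -0.03856783  0.207     ]
```

View pics/c1.png

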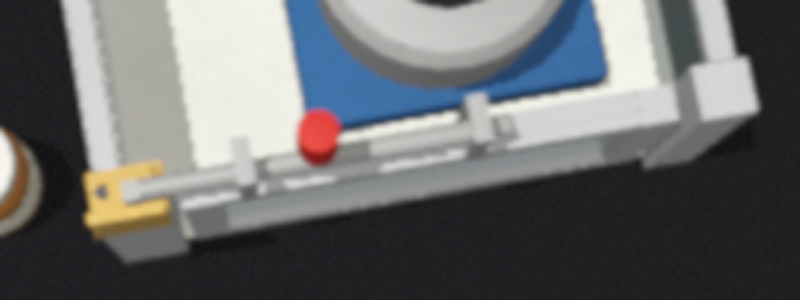

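The crop shows the loop tops near full-image pixels (302,224) and (373,211.5). The rod runs from the yellow keeper on the left up to the right, with the red knob between the loops. The red mask in the top view only caught part of the knob, so I'll loosen it and then hover above the knob for a wrist view.

```bash
sed -i 's/>130)&(i\[...,1\]<70)&(i\[...,2\]<70)/>130)\&(i[...,1]<110)\&(i[...,2]<110)\&(i[...,0]>i[...,1]+90)\&(i[...,1]<i[...,2]+25)/' h.py
cat >> h.py <<'E'
def ori(n):  # tool down, closing line (tool y) along horizontal n
    y=np.array([n[0],n[1],0])/np.hypot(n[0],n[1]); z=np.array([0,0,-1.]); return R.from_matrix(np.c_[np.cross(y,z),y,z]).as_rotvec()
E
python3 - <<'E'
from h import *
t=cam("top"); s=cam("side")
(a,sa),(b,sb)=red(t),red(s); print(a,sa,b,sb)
k=tri([ray(t,*a),ray(s,*b)]); print("knob",k)
p,q=onz(t,302.3,224,.207),onz(t,373.1,211.6,.207); d=q-p; print(p,q,np.linalg.norm(d),(p+q)/2,np.degrees(np.arctan2(d[0],-d[1])))
u=d/np.linalg.norm(d)
n=np.array([-u[1],u[0],0])
for sg in(1,-1):
    o=ori(sg*n); print(sg,o,*[np.round(x,2) if x is not None else None for x in (solve_ik(k+[0,0,.12],o),solve_ik(k,o))])
    o2=(R.from_euler('z',.36)*R.from_rotvec(o)).as_rotvec(); e=solve_ik(k+[-.07,0,0],o2); print(None if e is None else np.round(e,2))
E
```

```text
[325.18604651 219.96899225] [320 214  12  13 129] [343.63513514 206.84234234] [339 196  11  23 222]
knob [0.5685074  0.04898943 0.23387832]
[0.56824792 0.08801225 0.207     ] [ 0.58779448 -0.0338188   0.207     ] 0.12338911195556951 [0.5780212  0.02709672 0.207     ] 9.114851168057925
1 [2.0379059  2.39092952 0.        ] [ 0.38  0.23 -0.66  1.53  0.14  1.43 -0.13] [ 0.35  0.3  -0.64  1.71  0.19  1.19 -0.17]
[ 0.43  0.17 -0.69  1.87  0.12  1.15  0.22]
-1 [ 2.39092952 -2.0379059   0.        ] [-1.08  0.42  1.27  1.57 -0.4   1.46 -2.76] [-1.05  0.55  1.27  1.75 -0.56  1.26 -2.63]
[ 0.23  0.15 -0.46  1.87  0.07  1.14 -2.87]
```

```bash
python3 - <<'E'
from h import *
k=np.array([.5695,.049,.23]); th=np.radians(9.1); u=np.array([np.sin(th),-np.cos(th),0]); n=np.array([-u[1],u[0],0]); o=ori(n)
p=get_state()["tcp_pos"]; robot.move_linear(p+[0,0,.13],max_speed=.25)
robot.goto(k+[0,0,.11],o)
s=get_state(); print(s["time"],s["tcp_pos"],s["joints"])
d=cam("wrist"); print(red(d)); np.save("w1T.npy",d["T"]); np.save("w1.npy",d["img"]); cv2.imwrite("pics/w1.png",d["img"][:,:,::-1])
a,_=red(d); t=cam("side"); b,_=red(t); print(onz(d,*a,.235),tri([ray(d,*a),ray(t,*b)]))
E
```

```text
3.5417 [0.56977991 0.04735823 0.33984496] [ 0.37727198  0.24093404 -0.65498175  1.55323993  0.14857504  1.39811849
 -0.13324351]
(array([315.31872946, 237.16538883]), array([298, 221,  35,  34, 913], dtype=int32))
[0.56850875 0.04623304 0.235     ] [0.56779565 0.04642668 0.23550507]
```

View pics/w1.png

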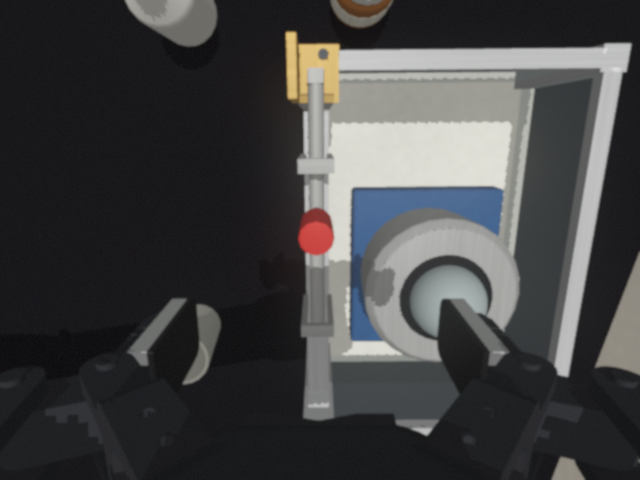

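The wrist view looks straight along the gate: knob top face at about (316,238), rod from (316,80) to (317,300), loops at (316,163) and (317,318). The rod is almost parallel to the tool's x axis. The jar, bottle and beaker are clear of the fingers.

```bash
python3 - <<'E'
from h import *
d=cam("wrist"); g=cv2.cvtColor(d["img"],cv2.COLOR_RGB2HSV)
i=d["img"].astype(int)
m=(i[...,0]>185)&(i[...,1]<110); v,u=np.nonzero(m); print("topface",u.min(),u.max(),v.min(),v.max())
print(onz(d,316,238,.252))
a=onz(d,316,90,.178); b=onz(d,317,290,.178); e=b-a; print(a,b,np.degrees(np.arctan2(e[0],-e[1])))
print("loops",onz(d,316,163,.207),onz(d,317,318,.207), "tip",onz(d,316,72,.178))
E
```

```text
topface 300 332 223 255
[0.56827683 0.05090488 0.252     ]
[0.55418903 0.13920097 0.178     ] [ 0.57877641 -0.01255618  0.178     ] 9.202975007449641
loops [0.56188269 0.09072169 0.207     ] [ 0.58044007 -0.02293052  0.207     ] tip [0.5523341  0.15104782 0.178     ]
```

```bash
cat >> h.py <<'E'
th=np.radians(9.2); u=np.array([np.sin(th),-np.cos(th),0]); n=np.array([-u[1],u[0],0]); K=np.array([.5685,.049,.213])
def rep(m):
    s=get_state(); print(m,round(float(s["time"]),2),np.round(s["tcp_pos"],4),"F",np.round(s["contact_force"],1),"T",np.round(s["ft_torque"],2),"gap",round(float(s["finger_gap"]),3),round(float(s["finger_force"]),1)); return s
E
python3 - <<'E'
from h import *
o=ori(n)
robot.move_linear(K+[0,0,.06],o,max_speed=.1); rep("above")
robot.move_linear(K,o,max_speed=.06); rep("down")
robot.grip(0.0); s=rep("grip")
p0=s["tcp_pos"]
robot.move_linear(p0+[0,0,.016],max_speed=.03); s=rep("lift"); print(s["tcp_pos"]-p0)
d=cam("side"); cv2.imwrite("pics/s2.png",cv2.resize(d["img"][150:300,280:420],(800,857))[:600,:,::-1])
np.save("p0.npy",p0)
E
```

```text
above 4.51 [0.5689 0.0492 0.2736] F [ 0.1 -0.1  0.5] T [ 0.03 -0.07  0.01] gap 1.003 0.0
down 5.66 [0.5688 0.0491 0.2135] F [-0.1  0.3 -0.2] T [ 0.05  0.02 -0.01] gap 1.004 0.0
grip 6.27 [0.5685 0.049  0.2133] F [-1.4  0.3  1.9] T [0.04 0.18 0.01] gap 0.242 58.5
lift 6.96 [0.5683 0.0489 0.2293] F [ 0.4 -0.4 -1.8] T [0.02 0.03 0.02] gap 0.243 58.8
[-1.29056962e-04 -5.50312377e-05  1.60073195e-02]
```

View pics/s2.png

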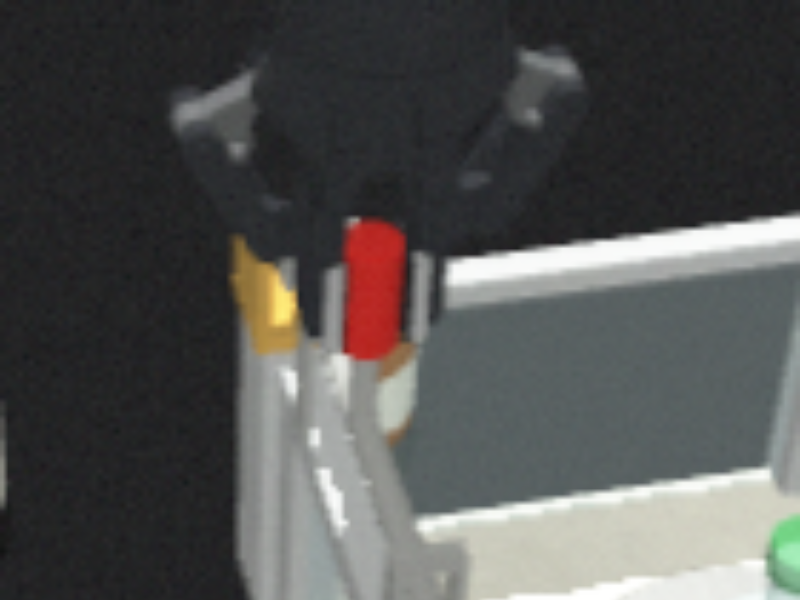

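The knob, crop (375,290), is held squarely between both pads, and the bolt's weight of about 2.5 N shows at the wrist. Next I'll draw the bolt.

```bash
python3 - <<'E'
from h import *
p0=np.load("p0.npy")
for x in (.01,.02,.03,.043):
    robot.move_linear(p0+[0,0,.016]+u*x,max_speed=.04); s=rep(x)
    if np.linalg.norm(s["contact_force"])>15: break
print((s["tcp_pos"]-p0)@u,(s["tcp_pos"]-p0)@n)
d=cam("wrist"); a,_=red(d); print(a)
d=cam("side"); print(red(d)); cv2.imwrite("pics/s3.png",cv2.resize(d["img"][170:300,280:420],(640,594))[:,:,::-1])
E
```

```text
0.01 7.41 [0.5703 0.0377 0.2291] F [ 0.3 -1.1 -2.3] T [-0.23 -0.12  0.05] gap 0.239 58.8
0.02 7.81 [0.5718 0.028  0.2292] F [ 0.5 -1.5 -3.1] T [-0.26 -0.05  0.07] gap 0.244 58.8
0.03 8.21 [0.5735 0.0182 0.2292] F [ 0.2 -0.8 -3. ] T [-0.21 -0.13  0.01] gap 0.24 58.8
0.043 8.68 [0.5756 0.0052 0.2293] F [ 0.1 -1.7 -3. ] T [-0.29 -0.02  0.05] gap 0.243 58.8
0.04440803351761235 3.3594707586566614e-05
[317.89102352 357.11957602]
(array([350.94170404, 215.59192825]), array([346, 204,  11,  25, 223], dtype=int32))
```

View pics/s3.png

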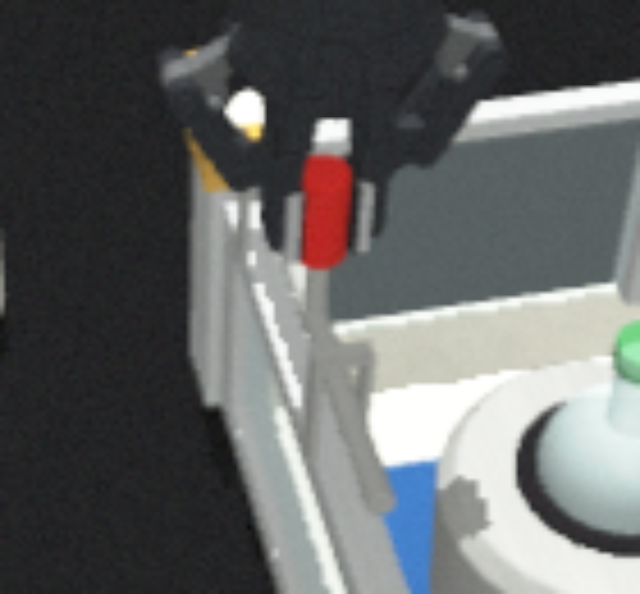

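The knob is still between the pads at crop (327,212), drawn 44 mm and lifted, with low force. Now I'll swing the gate along its arc.

```bash
python3 - <<'E'
from h import *
p0=np.load("p0.npy"); H=p0+.205*u; q=get_state()["tcp_pos"]; o=R.from_rotvec(ori(n)); r=q-H; r[2]=0
print("radius",np.linalg.norm(r))
# anticlockwise from above, hinge on the right: free edge goes to -x
for a in np.linspace(.045,.36,8):
    Z=R.from_euler('z',a); t=H+Z.apply(r); t[2]=q[2]
    robot.move_linear(t,(Z*o).as_rotvec(),max_speed=.06); s=rep(round(a,3))
    if np.linalg.norm(s["contact_force"])>25: print("STOP"); break
print(s["joints"])
for nme in("top","side"):
    d=cam(nme); cv2.imwrite(f"pics/{nme}4.png",d["img"][:,:,::-1])
E
```

```text
radius 0.16095332140809038
0.045 9.06 [0.5691 0.0045 0.2296] F [ 2.9  0.4 -3.1] T [ 0.03 -0.3  -0.12] gap 0.242 58.9
0.09 9.32 [0.562  0.0029 0.2295] F [ 3.   0.3 -2.2] T [ 0.09 -0.37 -0.15] gap 0.245 59.0
0.135 9.59 [0.5551 0.001  0.2295] F [ 2.2  0.3 -2.2] T [ 0.1  -0.42 -0.1 ] gap 0.242 59.1
0.18 9.86 [ 0.5483 -0.0013  0.2294] F [ 3.   0.9 -2. ] T [ 0.22 -0.57 -0.11] gap 0.246 59.1
0.225 10.12 [ 0.5415 -0.0038  0.2295] F [ 3.8  1.5 -3.1] T [ 0.24 -0.61 -0.06] gap 0.243 59.2
0.27 10.39 [ 0.5349 -0.0067  0.2295] F [ 4.2  1.4 -3. ] T [ 0.23 -0.74 -0.08] gap 0.243 59.2
0.315 10.66 [ 0.5284 -0.0098  0.2295] F [ 4.4  1.4 -3.4] T [ 0.27 -0.78 -0.03] gap 0.24 59.2
0.36 10.93 [ 0.5221 -0.0132  0.2295] F [ 5.9  2.9 -3.4] T [ 0.29 -0.86 -0.03] gap 0.242 59.2
[ 0.54132695  0.21794231 -0.68804353  1.82792724  0.15072415  1.14663298
  0.3216301 ]
```

View pics/side4.png

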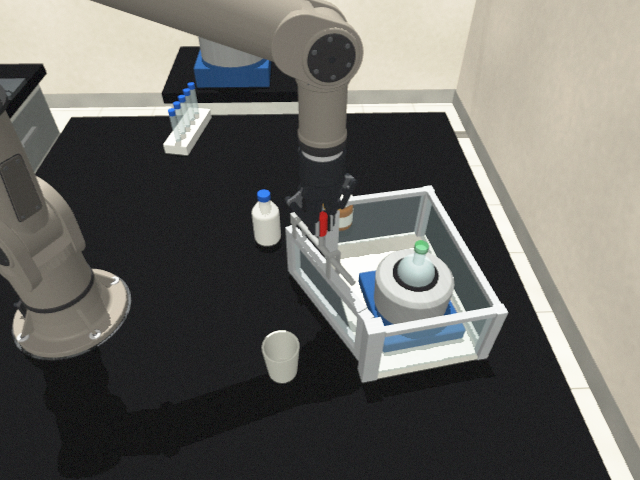

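View pics/top4.png

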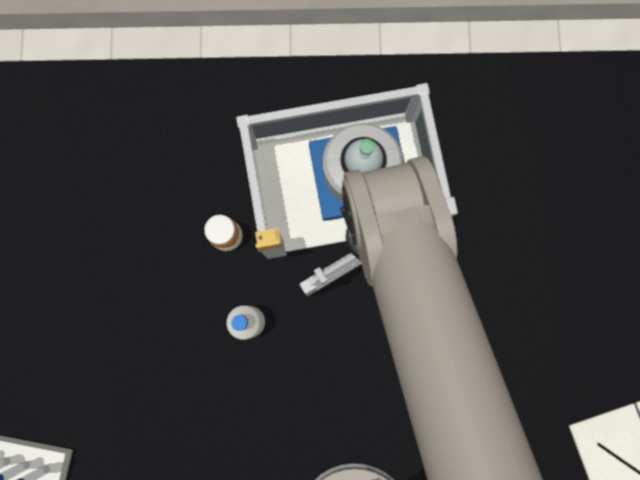

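The gate is open. Its free edge is near (304,287) in the top view, and the bottle, jar and beaker haven't moved. I'll check the edge distance.

```bash
python3 - <<'E'
from h import *
d=cam("top"); p0=np.load("p0.npy"); H=p0+.205*u; H[2]=.15; E0=H-.28*u
for uv in((302,285),(304,287),(305,291)):
    e=onz(d,*uv,.152); r=e-H; print(e,np.linalg.norm((e-E0)[:2]),np.linalg.norm(r[:2]),np.arctan2(*(np.cross(-u,r)[2:3],(-u)@r)))
robot.wait(1); rep("hold")
E
```

```text
[0.46697845 0.09172573 0.152     ] 0.09482329315350879 0.279461413542189 [0.34061958]
[0.46333308 0.08818158 0.152     ] 0.09945745546748294 0.27814780122401445 [0.3582366]
[0.45614115 0.08648071 0.152     ] 0.1067934158335352 0.28032647698225865 [0.38352739]
hold 12.07 [ 0.5219 -0.0132  0.2295] F [ 5.   0.9 -2.3] T [ 0.37 -0.92  0.04] gap 0.241 59.2
```

```bash
python3 -c "
from h import *
print(ticket.job_done())"
```

```text
the job is handed in; nothing more can be done
None
```

The bolt was lifted 16 mm and drawn about 44 mm clear of the keeper, then the gate was swung open until its free edge stood about 10 cm out (0.36 rad), and I handed the job in at about 12 s with the knob still gripped and the bottle, jar and beaker where they stood.

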